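# Slide a label plate out over the end of a rack ledge

### The job

Two slate label plates lie on the low pine ledge. With the fingertips, push the longer plate along the ledge, over the ledge end it lies nearest to, until about a third of its length overhangs, so that its edge shows and someone can take it from below; it must stay flat on the ledge and about in line with it. Only push it, do not pick it up or let it fall, and leave the shorter plate and everything else where they are.

Things in the scene. Friction and masses are not known exactly. Their poses are not given: they have to be found in the camera images.
- ledge: Fixed pine ledge on the table: flat top 420 mm long (its y) by 150 mm wide (its x), 72 mm above the table, board 22 mm thick. Origin at table height under its centre; x points to its rear (away from the robot), z up; yawed up to 17 degrees. Both ends (y = +-210 mm) are open, nothing under the last 55 mm. A strip 12 mm high and wide runs along the rear edge (x = 63 to 75 mm).
- long_plate: The longer label plate, loose: dark slate, 130 mm long (its y), 70 mm wide (x), 8 mm thick (z), 0.13 to 0.27 kg, two small brass eyelets. It lies flat on either half of the ledge, roughly in line with it, its outer end 10 to 50 mm short of the ledge end. Origin: centre of its underside. Dry friction: it stops when not pushed; it tips off if half of it overhangs.
- short_plate: The shorter label plate, loose, to be left alone: the same slate, 90 mm long (its y axis), 70 mm wide, 8 mm thick, one eyelet in the middle. It lies on the other half of the ledge. Origin: centre of its underside. At least 75 mm are free between the two plates.
- stopper: Loose cork bottle stopper standing upright on the front edge of the ledge near its middle: 32 mm in diameter at the head, 22 mm at the foot, 40 mm tall, about 56 mm in front of the ledge's centre line. Origin: centre of its foot. To be left alone.
- offcut: Loose pine offcut 45 x 150 x 20 mm lying on the table in front of the ledge. Origin: centre of its underside. To be left alone.
- wrench: Loose steel wrench lying on the table in front of the ledge. To be left alone.
- bolt_jar: Loose glass jar with a steel cap, 60 mm in diameter, 75 mm tall, standing on the table behind the ledge. Origin: centre of its foot. To be left alone.
- hammer: Loose hammer lying on the table at the right. To be left alone.
- tape_roll: Loose cardboard ring, 90 mm in diameter, 30 mm tall, lying at the far left of the table. Origin: centre of its underside. To be left alone.
Things that resemble listed ones, but are neither listed nor needed, are in the scene too. What is shaped like the long_plate but blue or orange is not meant.

How it is judged:
At the end, for the whole second after the job is handed in: The longer plate overhangs one end of the ledge by 30 to 54 mm (measured along the ledge), lies flat on the ledge top within 3 mm and 0.05 rad, within 12 degrees of the ledge's direction, not sticking out over the front edge, and is at rest ((y of long_plate in the frame of ledge between 0.175 and 0.199 m or y of long_plate in the frame of ledge between -0.199 and -0.175 m) and x of long_plate in the frame of ledge above -0.04 m and angle between the y axis of long_plate and the y axis of ledge, either way round below 0.21 rad and angle between long_plate's own z axis and vertical below 0.05 rad and height (world z) of long_plate between 0.069 and 0.075 m and linear speed of long_plate below 0.01 m/s and angular speed of long_plate below 0.1 rad/s); the robot touches nothing.
It fails at once if the longer plate is lifted off the ledge (height (world z) of long_plate above 0.084 m).
It fails at once if the longer plate falls or tips (height (world z) of long_plate below 0.06 m or angle between long_plate's own z axis and vertical above 0.25 rad).
It fails at once if the shorter plate is moved by more than 15 mm (distance of short_plate from where it was at the start of the episode above 0.015 m).
It fails at once if another thing is moved by more than 20 mm or tipped over (distance of any of stopper, offcut, wrench, bolt_jar, hammer, tape_roll from where it was at the start of the episode above 0.02 m or angle between any of stopper, bolt_jar's own z axis and vertical above 0.5 rad).
It also fails if it takes over 40 s, if anything falls off the work surface, if the arm or the gripper's body presses on something with over 40 N, if the wrist force passes 120 N, or if a joint passes its speed limit or range.

### The arm

A 6-joint arm with a two-finger parallel gripper is mounted at the origin on the work surface. World frame = base frame: x ahead of the robot, y to its left, z up, the work surface at z = 0. Lengths are in m, angles in rad, forces in N, time in s.
With the tool pointing down it reaches from about 0.275 to 0.875 m from the base axis. Payload 12.5 kg.
Tool frame: the origin (TCP) lies at the very end of the fingers, on their centre line; the grasp point (between the pads) lies 19 mm behind it; x points along the fingers, y is the direction in which the jaws open and shut, and the axes are right-handed (so a half turn about x gives the same grasp; the last joint's range is limited). The gripper opens to 85 mm and grips with 20 to 120 N. Pads are 22 mm wide; open, the fingers measure 114 mm over their backs; the gripper's body (76 mm by 85 mm) begins 54 mm behind the grasp point. The pads swing forward as they close: fully open they stand 13 mm farther back than shut.
Start: joints at [1.078, 0.351, 1.652, -0, 1.139, -0.085], TCP at [0.218, 0.505, 0.231] pointing down, gripper open.
Joint ranges: [-2.75, 2.75], [-0.79, 2.1], [0.01, 2.65], [-1.57, 4.71], [0.07, 3.14], [-2.87, 2.87]. Speed limits (rad/s): [2.22, 2.22, 2.79, 3.14, 3.14, 3.14].

### API

Orientations are given as a unit quaternion [w, x, y, z].
In Python, from workcell import ctrl, imaging, job gives the robot as it stands.
- The arm moves only by the tool step_arm, never from a script. Its argument "rows" is a list of rows, each a list of 3 entries, a list of its own where there are three numbers: the shift along the tool's x, y, z in m, then the turn, a rotation vector about the tool's x, y, z in degrees, then the opening, from 0 (shut) to 1 (fully open). In form: [[[dx, dy, dz], [ax, ay, az], jaw], ...]. A call has 1 to 12 rows; each row shifts and turns the pose as measured when the row begins, along the tool's axes as they then stand; what a row does not reach is not made up. A row lasts 1/10 s, in which the tool goes at most 50 mm and 8.59 degrees, less where a joint would pass 70% of its speed; a pose out of reach is approached as far as the arm can. A call is refused whole if a number of a shift passes 0.05 or a number of a turn 8.59, either way. A call with a gripper value outside its range is refused whole. The fingers move at their own pace and stop on an object; "force" is the grip in N (left out, the last holds). Time passes only in rows, so rows that do not move let the fingers close. It gives the time, the measured TCP pose, the force and the opening at its end, in the units of the state.
- ctrl.get_obs(): the state, without advancing time (a new reading comes with each control period).
- imaging.grab_frame(name): name is "side" or "top"; returns the picture (400x640x3 uint8, red, green, blue); there is no depth.
- imaging.calibration(name): a dict with "fovy" (degrees; the focal length in pixels is half the picture's height over the tangent of half this angle, whatever the lens; pixels are square), "cx", "cy" (the principal point, pixels), "R" (3x3) and "t" (3): a world point X has camera coordinates R X + t. Camera axes: x right, y down, z forward; pixel columns grow to the right and rows downward; lengths in m; the calibration is good to about 2 mm. A picture is of the moment at which its call begins. calibration takes no time and is no camera call.
- job.sign_off(): hands the job in, once; it reports no verdict.
The state is a dict: "clock": time; "joints": joint angles; "qvel": joint speeds; "effort": joint torques, N m; "tcp_pos": TCP position; "eef_rot": TCP orientation; "ft_force": force on the tool from outside, world axes, zero at the start; "torque": the same for the moment, N m; "width": finger opening in m.
Only numpy, scipy, OpenCV 4.12 (cv2) and the standard library are available. Lean on these libraries where they do the work, as an engineer would, in place of code of your own. Each camera call takes 0.05 s, during which the arm holds its last target.

## Working session

There is one attempt and no reset: what is moved stays moved. The work goes in short steps, Python scripts to look and compute and a tool call to move; the robot and the scene stay as the last step left them, time stands still between calls to the robot, and variables do not carry over. Pictures are saved under pics/ and viewed, and the job is handed in when it is done.

Besides the shell and the picture viewer there is one more tool, called after "Call:" as name(argument=value, ...) on one line, values as JSON. step_arm: Moves the arm, as the interface text tells. Its arguments: {"type":"object","properties":{"rows":{"type":"array","items":{"type":"array"}},"force":{"type":"number"}},"required":["rows"]}

```bash
mkdir -p pics
python3 - <<'E'
from workcell import ctrl, imaging, job
import cv2
for n in("top","side"):
    im=imaging.grab_frame(n); cv2.imwrite(f"pics/{n}0.png",im[:,:,::-1]); 
    c=imaging.calibration(n); print(n,c)
print(ctrl.get_obs())
E
```

```text
top {'fovy': 42.286041851028216, 'cx': 316.91823662282246, 'cy': 201.07349311308943, 'R': array([[ 0.01134988, -0.99988354,  0.01020274],
       [-0.99603385, -0.01220549, -0.08813396],
       [ 0.08824823, -0.00916197, -0.99605638]]), 't': array([-0.00864158,  0.48020243,  1.3536237 ])}
side {'fovy': 51.47628719718179, 'cx': 319.18826654911504, 'cy': 201.48461456506575, 'R': array([[ 0.93437992, -0.35619377, -0.00775641],
       [-0.20971591, -0.53227391, -0.82018518],
       [ 0.28801631,  0.7679912 , -0.57204555]]), 't': array([-0.45331209,  0.16648055,  0.94246166])}
{'clock': 0.1, 'joints': array([ 1.07839772e+00,  3.51186536e-01,  1.65230876e+00,  1.32789603e-05,
        1.13909428e+00, -8.46240235e-02]), 'qvel': array([-0.00058613, -0.00271231, -0.00216728, -0.00049488,  0.00129591,
        0.00115826]), 'effort': array([ 1.86122081e-03, -5.06832862e+01, -2.91875374e+01, -1.85488983e-05,
        2.63844653e-03,  3.58684406e-05]), 'tcp_pos': array([0.21796883, 0.50466894, 0.23082948]), 'eef_rot': array([ 0.69235554,  0.14283853,  0.69256429, -0.14351189]), 'ft_force': array([-0.60491266, -0.16907045,  0.67675206]), 'torque': array([-0.04057852,  0.04209214,  0.00596153]), 'width': 0.08516622482337867}
```

View pics/top0.png

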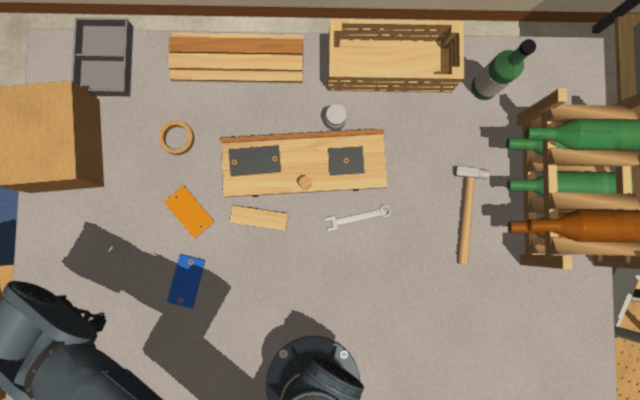

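View pics/side0.png

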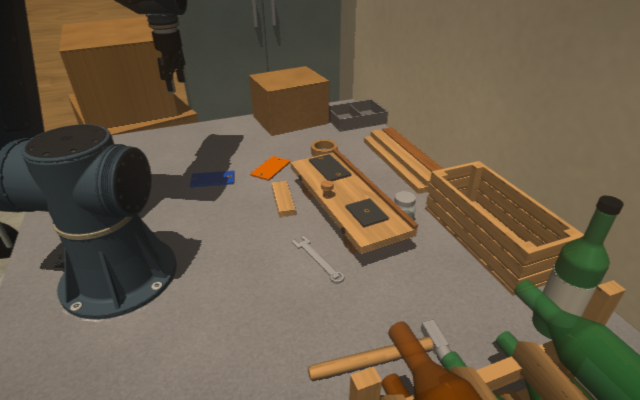

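The top view shows the ledge at about (222–386, 130–195). The slate plate at (255,160) has two eyelets and is longer; the one at (346,160) has a single eyelet. The blue plate (186,281) and orange plate (189,211) are decoys. The plate meant is the one at (255,160), nearest the left (+y) end. I'll measure it and confirm with an enlarged crop.

```bash
cat > h.py <<'E'
import numpy as np, cv2
from workcell import ctrl, imaging, job
def ray(n,uv,z):
    c=imaging.calibration(n); f=200/np.tan(np.radians(c['fovy'])/2)
    d=np.array([(uv[0]-c['cx'])/f,(uv[1]-c['cy'])/f,1.]); R=c['R'];t=c['t']
    o=-R.T@t; w=R.T@d; return o+w*(z-o[2])/w[2]
def proj(n,X):
    c=imaging.calibration(n); f=200/np.tan(np.radians(c['fovy'])/2)
    p=c['R']@np.array(X)+c['t']; return p[:2]/p[2]*f+[c['cx'],c['cy']]
def plates(im,n="top",box=(225,140,382,190)):
    g=im.max(axis=2); m=np.zeros(g.shape,np.uint8); x0,y0,x1,y1=box
    m[y0:y1,x0:x1]=(g[y0:y1,x0:x1]<95)*255
    m=cv2.morphologyEx(m,cv2.MORPH_CLOSE,np.ones((5,5)))
    out=[]
    for c in cv2.findContours(m,cv2.RETR_EXTERNAL,cv2.CHAIN_APPROX_NONE)[0]:
        if cv2.contourArea(c)<300: continue
        w=np.array([ray(n,p[0],0.080)[:2] for p in c])
        (cx,cy),(a,b),an=cv2.minAreaRect((w*1000).astype(np.float32))
        pts=cv2.boxPoints(((cx,cy),(a,b),an))
        out.append((cx,cy,a,b,an,pts))
    return out,m
E
python3 - <<'E'
from h import *
im=cv2.imread("pics/top0.png")[:,:,::-1]
o,m=plates(im)
for p in o: print(np.round(p[:5],1), np.round(p[5]).tolist())
# ledge: wood top colour
hsv=cv2.cvtColor(im.copy(),cv2.COLOR_RGB2HSV)
w=((hsv[...,1]>70)&(hsv[...,2]>90)).astype(np.uint8)*255
w[:, :215]=0; w[:,395:]=0; w[:120]=0; w[203:]=0
for c in cv2.findContours(w,cv2.RETR_EXTERNAL,cv2.CHAIN_APPROX_NONE)[0]:
    if cv2.contourArea(c)<2000: continue
    r=cv2.minAreaRect(c); print(r, cv2.boxPoints(r).tolist())
    for q in cv2.boxPoints(r): print(np.round(ray("top",q,.072)*1000))
crop=cv2.resize(im[115:215,205:405],None,fx=4,fy=4,interpolation=cv2.INTER_CUBIC)
cv2.imwrite("pics/crop0.png",crop[:,:,::-1])
E
```

```text
[581.3 -74.7  62.8  82.3   4.2] [[547.0, -36.0], [553.0, -118.0], [616.0, -113.0], [610.0, -31.0]]
[578.7 159.   63.9 123.3   6.1] [[540.0, 217.0], [554.0, 94.0], [617.0, 101.0], [604.0, 224.0]]
((303.239013671875, 162.26229858398438), (60.307132720947266, 163.83609008789062), 86.79051971435547) [[219.76126098632812, 136.74234008789062], [383.3403625488281, 127.56970977783203], [386.7167663574219, 187.78225708007812], [223.13766479492188, 196.95489501953125]]
[640. 250.  72.]
[ 669. -173.   72.]
[ 512. -181.   72.]
[483. 237.  72.]
```

View pics/crop0.png

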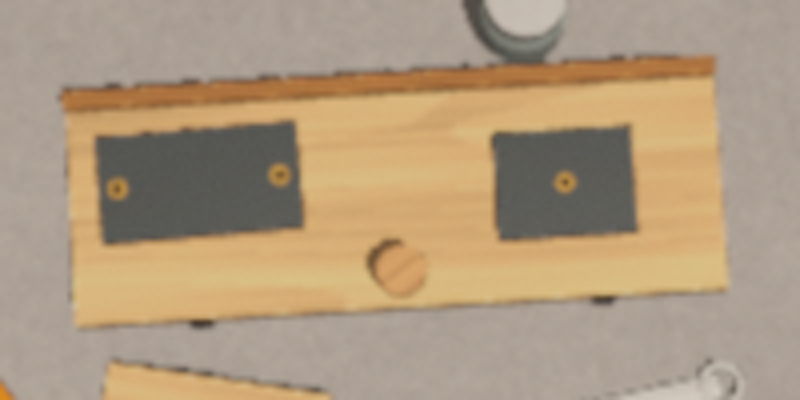

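The crop confirms it: the two-eyelet plate is the left one, with its outer end near the +y ledge end. Next I'll fit the ledge frame from its corners.

```bash
cat >> h.py <<'E'
def ledge(v=False):
    q=lambda x,y:((x+.5)/4-.5+205,(y+.5)/4-.5+115)
    FL=ray("top",q(77,327),.072)[:2];FR=ray("top",q(727,289),.072)[:2]
    RL=ray("top",q(62,90),.084)[:2];RR=ray("top",q(714,57),.084)[:2]
    ey=(FL-FR)+(RL-RR); ey/=np.linalg.norm(ey); ex=np.array([ey[1],-ey[0]])
    c=(FL+FR+RL+RR)/4
    if v:
        print("lens",np.linalg.norm(FL-FR),np.linalg.norm(RL-RR),np.linalg.norm(FL-RL),np.linalg.norm(FR-RR))
        for n,p in zip(("FL","FR","RL","RR"),(FL,FR,RL,RR)): print(n,p,(p-c)@ex,(p-c)@ey)
    return c,ex,ey
E
python3 - <<'E'
from h import *
c,ex,ey=ledge(True); print(c,ex,ey,"yaw",np.degrees(np.arctan2(-ey[0],ey[1])))
im=cv2.imread("pics/top0.png")[:,:,::-1]
for p in plates(im)[0]:
    P=np.array(p[:2])/1000; print("plate ledge frame",(P-c)@ex,(P-c)@ey)
    for b in p[5]: print("   ",(b/1000-c)@ex,(b/1000-c)@ey)
s=ray("top",(304.5,181.5),.112)[:2]; print("stopper",s,(s-c)@ex,(s-c)@ey)
# side check
ims=cv2.imread("pics/side0.png")
crop=cv2.resize(ims[135:260,240:440],None,fx=4,fy=4,interpolation=cv2.INTER_CUBIC)
for X,Y,Z in((-.075,.21,.072),(-.075,-.21,.072),(.075,-.21,.084),(.075,.21,.084)):
    w=c+ex*X+ey*Y; u=proj("side",[*w,Z]); cv2.circle(crop,tuple(int(k) for k in (u-[240,135])*4),4,(0,0,255),1)
cv2.imwrite("pics/crops.png",crop)
from scipy.spatial.transform import Rotation as Ro
e=ctrl.get_obs()['eef_rot']; print(Ro.from_quat([*e[1:],e[0]]).as_matrix().round(3))
E
```

```text
lens 0.41719941741078076 0.4186690495252779 0.15152879240747652 0.14894347760988455
FL [0.48492048 0.23556743] -0.07576133564107201 0.20828512703002025
FR [ 0.51458867 -0.18057576] -0.0744717193539506 -0.20891229719228588
RL [0.63599947 0.24723422] 0.07576133564107196 0.2096471167478438
RR [ 0.66319438 -0.17055067] 0.07447171935395054 -0.20901994658557815
[0.57467575 0.03291881] [0.99768334 0.06802909] [-0.06802909  0.99768334] yaw 3.9007925824821896
plate ledge frame -0.0007015360330781046 -0.10782086249364857
    -0.03230069128655062 -0.06681023440324614
    -0.031913849580080166 -0.14912664321007627
    0.03089759482828236 -0.1488314908326022
    0.03051081284180097 -0.06651508236396188
plate ledge frame 0.01261613426502274 0.1254654036410267
    -0.02171805440354494 0.185817535925906
    -0.01688081723914677 0.06260728420609843
    0.04695034039651244 0.06511327512407519
    0.042113102725258034 0.18832351941056263
stopper [0.52077822 0.02933761] -0.05401628936810356 9.369598858284139e-05
[[-0.     0.397  0.918]
 [-0.001  0.918 -0.397]
 [-1.    -0.001 -0.   ]]
```

View pics/crops.png

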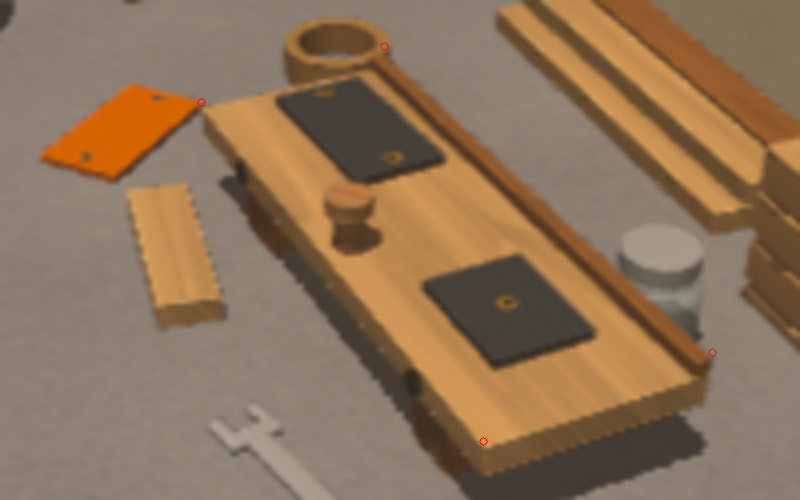

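Side reprojection is about 2 px high, roughly 4 mm, which is well inside the ±12 mm window. In the ledge frame the long plate is at (0.013, 0.125), so it needs a push of about 61 mm toward +y. I'll push with shut fingers on the middle of the inner end, tool y along the ledge's x. First I'll turn the tool.

Call:
step_arm(rows=[[[0, 0, 0], [7.84, 0, 0], 0], [[0, 0, 0], [7.84, 0, 0], 0], [[0, 0, 0], [7.84, 0, 0], 0], [[0, 0, 0], [7.84, 0, 0], 0], [[0, 0, 0], [7.84, 0, 0], 0], [[0, 0, 0], [7.84, 0, 0], 0], [[0, 0, 0], [7.84, 0, 0], 0], [[0, 0, 0], [7.84, 0, 0], 0]])

```text
clock: 0.9
tcp_pos: [0.2172, 0.5032, 0.2281]
eef_rot: [0.507, 0.491, 0.506, -0.496]
ft_force: [-0.4, 0.5, -0.4]
width: -0.0
```

Call:
step_arm(rows=[[[0, 0.028, 0.038], [0, 0, 0], 0], [[0, 0.028, 0.038], [0, 0, 0], 0], [[0, 0.028, 0.038], [0, 0, 0], 0], [[0, 0.028, 0.038], [0, 0, 0], 0], [[0, 0.028, 0.038], [0, 0, 0], 0], [[0, 0.028, 0.038], [0, 0, 0], 0], [[0, 0.028, 0.038], [0, 0, 0], 0], [[0, 0.028, 0.038], [0, 0, 0], 0], [[0, 0.028, 0.038], [0, 0, 0], 0], [[0, 0.028, 0.038], [0, 0, 0], 0], [[0, 0.028, 0.038], [0, 0, 0], 0], [[0, 0, 0], [0, 0, 0], 0]])

```text
clock: 2.1
tcp_pos: [0.5434, 0.0748, 0.2267]
eef_rot: [0.506, 0.491, 0.505, -0.498]
ft_force: [-0.8, 1.4, -0.3]
width: -0.0002
```

```bash
cat >> h.py <<'E'
def go(x,y,z):
    from scipy.spatial.transform import Rotation as Ro
    o=ctrl.get_obs();e=o['eef_rot'];R=Ro.from_quat([*e[1:],e[0]]).as_matrix()
    c,ex,ey=ledge(); w=np.array([*(c+ex*x+ey*y),z]); p=o['tcp_pos']
    D=np.column_stack([[0,0,-1],[*ex,0],[*-ey,0]])
    print("clock",o['clock'],"tcp",p.round(4),"ledge xy",(p[:2]-c)@ex,(p[:2]-c)@ey,"w",o['width'],"F",o['ft_force'].round(1))
    print("shift tool",(R.T@(w-p)).round(4),"turn deg",np.degrees(Ro.from_matrix(R.T@D).as_rotvec()).round(2))
E
python3 -c "
from h import *
go(.014,.035,.0755)"
```

```text
clock 2.1 tcp [0.5434 0.0748 0.2267] ledge xy -0.028341013625078845 0.04394699946041525 w -0.000167171001252074 F [-0.8  1.4 -0.3]
shift tool [0.151  0.0436 0.0059] turn deg [-2.58  0.42  0.35]
```

Call:
step_arm(rows=[[[0, 0.022, 0.003], [-1.3, 0.2, 0.2], 0], [[0, 0.022, 0.003], [-1.2, 0.2, 0.1], 0], [[0, 0, 0], [0, 0, 0], 0], [[0.03, 0, 0], [0, 0, 0], 0], [[0.03, 0, 0], [0, 0, 0], 0], [[0.03, 0, 0], [0, 0, 0], 0], [[0.03, 0, 0], [0, 0, 0], 0], [[0, 0, 0], [0, 0, 0], 0]])

```text
clock: 2.9
tcp_pos: [0.5844, 0.072, 0.1017]
eef_rot: [0.515, 0.482, 0.518, -0.484]
ft_force: [-0.8, 0.5, -0.5]
width: 0.0
```

```bash
python3 -c "
from h import *
go(.014,.035,.0755)
a=imaging.grab_frame('top');b=imaging.grab_frame('side')
f=lambda i,r,c:cv2.resize(i[r:r+100,c:c+200],None,fx=4,fy=4,interpolation=2)
f3=lambda i,r,c:cv2.resize(i[r:r+110,c:c+200],None,fx=2.6,fy=2.6,interpolation=2)
cv2.imwrite('pics/m1.png',np.vstack([f3(a,110,205),f3(b,135,240)])[:,:,::-1])"
```

```text
clock 2.9 tcp [0.5844 0.072  0.1017] ledge xy 0.012316724519489545 0.038345801565644204 w 4.7839672853208196e-05 F [-0.8  0.5 -0.5]
shift tool [0.0261 0.0018 0.0034] turn deg [-0.12 -0.03  0.29]
```

View pics/m1.png

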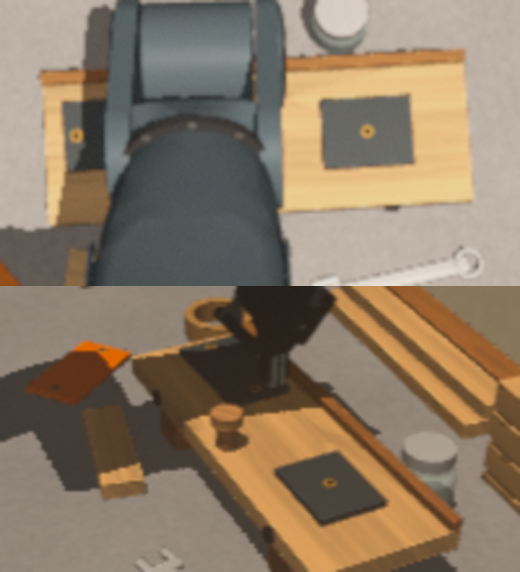

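The side view shows the fingertips at about (346,173), just before the plate's inner end. I'll check the clearance before lowering.

```bash
python3 -c "
from h import *
o=ctrl.get_obs();p=o['tcp_pos'];c,ex,ey=ledge()
W=lambda x,y,z:[*(c+ex*x+ey*y),z]
print('tcp now',proj('side',p),'lowered',proj('side',[p[0],p[1],.0755]))
print('plate inner edge pred',[proj('side',W(x,.0605,.08)).round(1) for x in(-.02,.014,.048)])
b=imaging.grab_frame('side')
cr=cv2.resize(b[135:215,290:390],None,fx=7,fy=7,interpolation=2)
for q,col in((p,(255,0,0)),([p[0],p[1],.0755],(0,255,0)),(W(.014,.0605,.08),(255,255,0))):
  u=(proj('side',q)-[290,135]+.5)*7-.5; cv2.circle(cr,tuple(int(k) for k in u),4,col,2)
cr=cv2.convertScaleAbs(cr,alpha=1.6)
cv2.imwrite('pics/m2.png',cr[:,:,::-1])"
```

```text
tcp now [344.90544972 170.92661735] lowered [344.59785218 180.50078872]
plate inner edge pred [array([329.4, 178.1]), array([340.6, 175.3]), array([351.5, 172.5])]
```

View pics/m2.png

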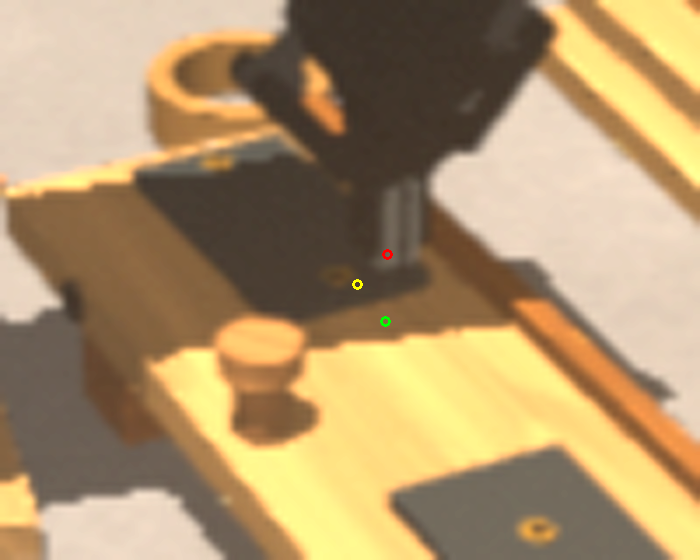

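The side camera has a uniform bias of about 2 px, with tip and plate offset alike. The relative clearance is fine, about 11 mm. Lowering now.

Call:
step_arm(rows=[[[0.008, 0.002, 0.003], [0, 0, 0], 0], [[0.008, 0, 0], [0, 0, 0], 0], [[0.007, 0, 0], [0, 0, 0], 0], [[0, 0, 0], [0, 0, 0], 0]])

```text
clock: 3.45
tcp_pos: [0.5921, 0.069, 0.0861]
eef_rot: [0.519, 0.486, 0.514, -0.481]
ft_force: [-0.3, -0.3, 0.8]
width: 0.0002
```

```bash
python3 -c "
from h import *
go(.014,.035,.0755)"
```

```text
clock 3.45 tcp [0.5921 0.069  0.0861] ledge xy 0.01987395826248487 0.03482071398207002 w 0.00019955852089422764 F [-0.3 -0.3  0.8]
shift tool [ 0.0105 -0.006  -0.0002] turn deg [-0.12 -0.01 -0.57]
```

Call:
step_arm(rows=[[[0, -0.005, 0], [0, 0, 0], 0], [[0.004, 0, 0], [0, 0, 0], 0], [[0.004, 0, 0], [0, 0, 0], 0], [[0, 0, 0], [0, 0, 0], 0]])

```text
clock: 3.85
tcp_pos: [0.5867, 0.0687, 0.0776]
eef_rot: [0.519, 0.486, 0.514, -0.481]
ft_force: [0.0, -0.1, 0.1]
width: -0.0004
```

```bash
python3 -c "
from h import *
go(.014,.035,.0755)"
```

```text
clock 3.85 tcp [0.5867 0.0687 0.0776] ledge xy 0.01447110874817643 0.03485322245781504 w -0.0003580767301591408 F [ 0.  -0.1  0.1]
shift tool [ 0.0021 -0.0005 -0.0001] turn deg [-0.13 -0.01 -0.58]
```

Call:
step_arm(rows=[[[0.002, 0, 0], [0, 0, 0], 0], [[0, 0, -0.005], [0, 0, 0], 0], [[0, 0, -0.005], [0, 0, 0], 0], [[0, 0, -0.005], [0, 0, 0], 0], [[0, 0, 0], [0, 0, 0], 0]])

```text
clock: 4.35
tcp_pos: [0.5859, 0.0851, 0.0756]
eef_rot: [0.519, 0.486, 0.514, -0.481]
ft_force: [-0.5, 0.6, -0.2]
width: 0.0001
```

```bash
python3 -c "
from h import *
go(.014,.111,.0755)"
```

```text
clock 4.35 tcp [0.5859 0.0851 0.0756] ledge xy 0.014785378579979549 0.05127051966827096 w 7.166962441182676e-05 F [-0.5  0.6 -0.2]
shift tool [ 0.0001 -0.0009 -0.0597] turn deg [-0.12 -0.   -0.6 ]
```

Barely in contact or not yet. I'll push about 35 mm, then look.

Call:
step_arm(rows=[[[0, 0, -0.004], [0, 0, 0], 0], [[0, 0, -0.005], [0, 0, 0], 0], [[0, 0, -0.005], [0, 0, 0], 0], [[0, 0, -0.005], [0, 0, 0], 0], [[0, 0, -0.005], [0, 0, 0], 0], [[0, 0, -0.005], [0, 0, 0], 0], [[0, 0, 0], [0, 0, 0], 0]])

```text
clock: 5.05
tcp_pos: [0.5838, 0.1168, 0.0756]
eef_rot: [0.519, 0.486, 0.514, -0.48]
ft_force: [0.2, -0.0, -0.5]
width: -0.0001
```

```bash
python3 -c "
from h import *
go(.014,.111,.0755)
a=imaging.grab_frame('top');b=imaging.grab_frame('side')
f3=lambda i,r,c:cv2.resize(i[r:r+70,c:c+130],None,fx=4.2,fy=4.2,interpolation=2)
cv2.imwrite('pics/m3.png',cv2.convertScaleAbs(np.vstack([f3(a,125,190),f3(b,135,265)])[:,:,::-1],alpha=1.5))"
```

```text
clock 5.05 tcp [0.5838 0.1168 0.0756] ledge xy 0.014804398282266503 0.08310805489280386 w -8.626279348481504e-05 F [ 0.2 -0.  -0.5]
shift tool [ 0.0001 -0.0009 -0.0279] turn deg [-0.09  0.01 -0.6 ]
```

View pics/m3.png

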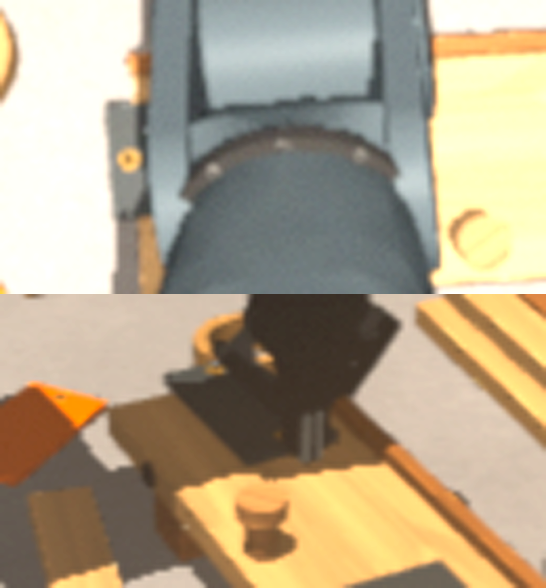

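The plate's outer end is now past the ledge end: in the top view its edge runs at px x≈216, rows 149–170. I'll measure it.

```bash
cat >> h.py <<'E'
def outer(im,tag):
    # sub-pixel outer (left) edge of plate: gray crossing along rows
    g=cv2.cvtColor(im.copy(),cv2.COLOR_RGB2GRAY).astype(float); c,ex,ey=ledge(); P=[]
    for r in range(150,172,2):
        row=g[r,190:240]; i=np.where(row<105)[0]
        if len(i)==0: continue
        i=i[0]; u=190+i-(105-row[i])/max(row[i-1]-row[i],1)
        w=ray("top",(u,r),.080)[:2]-c; P.append((u,r,w@ex,w@ey))
    P=np.array(P); print(P.round(4))
E
python3 -c "
from h import *
a=imaging.grab_frame('top'); outer(a,'')"
```

```text
[[ 2.155600e+02  1.500000e+02  4.380000e-02  2.233000e-01]
 [ 2.156000e+02  1.520000e+02  3.870000e-02  2.234000e-01]
 [ 2.156364e+02  1.540000e+02  3.350000e-02  2.235000e-01]
 [ 2.158621e+02  1.560000e+02  2.830000e-02  2.232000e-01]
 [ 2.160000e+02  1.580000e+02  2.310000e-02  2.230000e-01]
 [ 2.164000e+02  1.600000e+02  1.780000e-02  2.222000e-01]
 [ 2.229730e+02  1.620000e+02  1.180000e-02  2.057000e-01]
 [ 2.168500e+02  1.640000e+02  7.400000e-03  2.215000e-01]
 [ 2.167059e+02  1.660000e+02  2.300000e-03  2.220000e-01]
 [ 2.168846e+02  1.680000e+02 -2.900000e-03  2.218000e-01]
 [ 2.172500e+02  1.700000e+02 -8.100000e-03  2.211000e-01]]
```

The overhang is about 13 mm, yaw unchanged at about 2°. Another 29 mm is needed.

Call:
step_arm(rows=[[[0, 0, -0.004], [0, 0, 0], 0], [[0, 0, -0.005], [0, 0, 0], 0], [[0, 0, -0.005], [0, 0, 0], 0], [[0, 0, -0.005], [0, 0, 0], 0], [[0, 0, -0.002], [0, 0, 0], 0], [[0, 0, 0], [0, 0, 0], 0]])

```text
clock: 5.8
tcp_pos: [0.5824, 0.1385, 0.0756]
eef_rot: [0.519, 0.486, 0.513, -0.481]
ft_force: [-0.6, -1.4, -0.2]
width: -0.0001
```

```bash
python3 -c "
from h import *
go(.014,.112,.0755)
a=imaging.grab_frame('top'); outer(a,'')"
```

```text
clock 5.8 tcp [0.5824 0.1385 0.0756] ledge xy 0.014882231378746948 0.10480155111510828 w -0.00014584783691097008 F [-0.6 -1.4 -0.2]
shift tool [ 0.0001 -0.0009 -0.0072] turn deg [-0.15  0.04 -0.59]
[[ 2.080000e+02  1.500000e+02  4.490000e-02  2.426000e-01]
 [ 2.070000e+02  1.520000e+02  3.990000e-02  2.454000e-01]
 [ 2.075294e+02  1.540000e+02  3.460000e-02  2.442000e-01]
 [ 2.073750e+02  1.560000e+02  2.940000e-02  2.448000e-01]
 [ 2.076500e+02  1.580000e+02  2.420000e-02  2.443000e-01]
 [ 2.076250e+02  1.600000e+02  1.910000e-02  2.446000e-01]
 [ 2.078462e+02  1.620000e+02  1.390000e-02  2.442000e-01]
 [ 2.227500e+02  1.640000e+02  6.600000e-03  2.064000e-01]
 [ 2.084667e+02  1.660000e+02  3.500000e-03  2.430000e-01]
 [ 2.086111e+02  1.680000e+02 -1.700000e-03  2.428000e-01]
 [ 2.087273e+02  1.700000e+02 -6.900000e-03  2.427000e-01]]
```

Call:
step_arm(rows=[[[0, 0, -0.003], [0, 0, 0], 0], [[0, 0, -0.003], [0, 0, 0], 0], [[0, 0, -0.001], [0, 0, 0], 0], [[0, 0, 0], [0, 0, 0], 0]])

```text
clock: 6.25
tcp_pos: [0.582, 0.1457, 0.0756]
eef_rot: [0.519, 0.486, 0.513, -0.481]
ft_force: [-0.2, -1.1, -1.0]
width: -0.0002
```

Call:
step_arm(rows=[[[0, 0, 0.01], [0, 0, 0], 0], [[0, 0, 0.01], [0, 0, 0], 0], [[0, 0, 0], [0, 0, 0], 0], [[-0.03, 0, 0], [0, 0, 0], 0], [[-0.04, 0, 0], [0, 0, 0], 0], [[-0.04, 0, 0], [0, 0, 0], 0], [[-0.04, 0, 0], [0, 0, 0], 0], [[0, 0, 0.03], [0, 0, 0], 0], [[0, 0, 0.04], [0, 0, 0], 0], [[0, 0, 0.05], [0, 0, 0], 0], [[0, 0, 0.05], [0, 0, 0], 0], [[0, 0, 0.05], [0, 0, 0], 0]])

```text
clock: 7.45
tcp_pos: [0.5956, -0.0981, 0.233]
eef_rot: [0.52, 0.486, 0.514, -0.479]
ft_force: [0.6, 0.9, -0.6]
width: 0.0001
```

Call:
step_arm(rows=[[[0, 0, 0.05], [0, 0, 0], 0], [[0, 0, 0.05], [0, 0, 0], 0], [[0, 0, 0], [0, 0, 0], 0], [[0, 0, 0], [0, 0, 0], 0]])

```text
clock: 7.85
tcp_pos: [0.6008, -0.2046, 0.2327]
eef_rot: [0.518, 0.488, 0.512, -0.481]
ft_force: [-0.3, 0.6, 0.5]
width: 0.0001
```

```bash
python3 -c "
from h import *
go(.014,.112,.0755)
a=imaging.grab_frame('top');b=imaging.grab_frame('side'); outer(a,'')
c,ex,ey=ledge()
for p in plates(a,box=(195,130,382,190))[0]:
    P=np.array(p[:2])/1000; print('plate',(P-c)@ex,(P-c)@ey,p[2:5])
    for q in p[5]: print('   ',(q/1000-c)@ex,(q/1000-c)@ey)
f3=lambda i,r,c:cv2.resize(i[r:r+110,c:c+200],None,fx=2.6,fy=2.6,interpolation=2)
cv2.imwrite('pics/m4.png',np.vstack([f3(a,110,195),f3(b,135,240)])[:,:,::-1])"
```

```text
clock 7.85 tcp [ 0.6008 -0.2046  0.2327] ledge xy 0.009897116871081213 -0.23875096620473524 w 0.00013375165549855364 F [-0.3  0.6  0.5]
shift tool [ 0.1572 -0.0004 -0.3508] turn deg [-0.4   0.01 -0.75]
[[2.068000e+02 1.500000e+02 4.510000e-02 2.457000e-01]
 [2.065000e+02 1.520000e+02 3.990000e-02 2.466000e-01]
 [2.056667e+02 1.540000e+02 3.490000e-02 2.490000e-01]
 [2.070000e+02 1.560000e+02 2.950000e-02 2.458000e-01]
 [2.060000e+02 1.580000e+02 2.450000e-02 2.485000e-01]
 [2.377500e+02 1.600000e+02 1.480000e-02 1.678000e-01]]
plate -0.001209623848862552 -0.10838001559515179 (69.33307647705078, 88.96871948242188, 4.312783241271973)
    -0.036195119441108925 -0.0641460797900866
    -0.03555538035066825 -0.1531124996001244
    0.03377589096660385 -0.15261395686313373
    0.03313615200287723 -0.06364753519476589
```

View pics/m4.png

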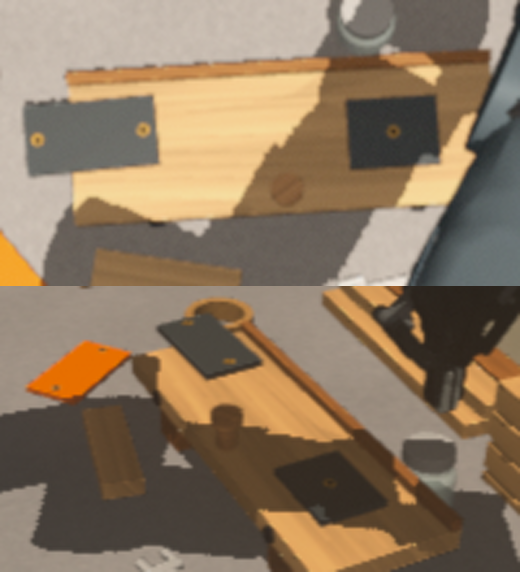

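The plate now overhangs the left end, lying flat, with corners in the crop at (24,103), (30,176), (159,161) and (153,95). The short plate, stopper and the rest look unmoved. I'll measure the centre from those corners and from the eyelets.

```bash
python3 -c "
from h import *
c,ex,ey=ledge()
def L(u,v): 
    w=ray('top',((u+.5)/2.6-.5+195,(v+.5)/2.6-.5+110),.08)[:2]-c; return np.array([w@ex,w@ey])
C=[L(24,103),L(30,176),L(159,161),L(153,95)]; print(np.round(C,4),'mean',np.mean(C,0))
e=[L(37.5,140),L(143.5,130)]; print('eyelets',np.round(e,4),'mid',np.mean(e,0))
d=e[0]-e[1];print('yaw',np.degrees(np.arctan2(d[0],d[1])))
a=imaging.grab_frame('top')
cv2.imwrite('pics/m5.png',cv2.resize(a[125:190,195:300],None,fx=7,fy=7,interpolation=2)[:,:,::-1])
# ledge end at current view, from crop (68,84)->(75,224)
for u,v in((70,100),(74,210)):
    w=ray('top',((u+.5)/2.6-.5+195,(v+.5)/2.6-.5+110),.072)[:2]-c; print('ledge end',w@ey)
"
```

```text
[[ 0.0473  0.253 ]
 [-0.0255  0.2498]
 [-0.0177  0.123 ]
 [ 0.0483  0.1258]] mean [0.01309691 0.18789573]
eyelets [[0.0097 0.2411]
 [0.0139 0.1368]] mid [0.01182962 0.18894191]
yaw -2.3093085639303172
ledge end 0.2089831558307263
ledge end 0.20950304160689096
```

View pics/m5.png

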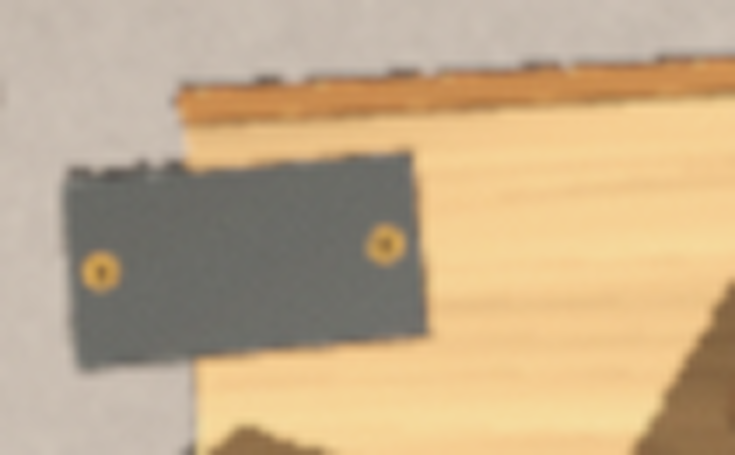

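The plate centre is at y ≈ 0.188 m, yaw is about 2.3°, and the arm is clear. Handing in.

```bash
python3 -c "
from h import *
print(ctrl.get_obs()['qvel'].round(3)); print(job.sign_off())"
```

```text
[ 0.015 -0.004  0.002  0.002 -0.    -0.001]
the job is handed in; nothing more can be done
None
```

I pushed the longer plate (two eyelets) with shut fingertips along the ledge and over its left (+y) end. I then backed the arm off and handed in at about 8 s; no verdict was reported.

**Last checks, top view:**

| Check | Measured | Allowed |
|---|---|---|
| Plate centre, ledge y | 0.188 m from corners, 0.189 m from eyelets | 0.175 to 0.199 m |
| Overhang | about 43 mm | 30 to 54 mm |
| Plate centre, ledge x | +0.012 m | above −0.04 m |
| Angle to ledge | about 2.3° | 12° |

The plate looks flat in both views. The short plate measured within about 1 mm of its start, and the stopper, jar, offcut and tape roll look unmoved. The wrench and hammer were mostly or wholly outside my final crops, but the arm never went low near them.

**Disagreements:**
- The side camera's reprojection was about 2 px (roughly 4 mm) off from the top camera's, so I used it only for relative checks.
- The final automatic edge check was spoiled by lighting: its readings scattered, its plate mask missed the long plate, and the edge it found was 3 to 5 mm short of the corners. The final position therefore comes from hand-read corners and eyelets.

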